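Load the forming die and hold the punch ready

ROBOT

A 6-joint arm with a two-finger parallel gripper is mounted at the origin on the work surface; the furniture and walls round the work are solid. World frame = base frame: x ahead of the robot, y to its left, z up, the work surface at z = 0. Lengths are in m, angles in rad, forces in N, time in s.
With the tool pointing down it reaches from about 0.275 to 0.725 m from the base axis. Payload 15.9 kg.
Tool frame: the origin (TCP) lies midway between the tips of the shut fingers; the grasp point (between the pads) lies 19 mm behind it; z points along the fingers, y is the line along which they close (so a half turn about z gives the same grasp; the last joint's range is limited). The gripper opens to 85 mm and grips with 20 to 120 N. Pads are 22 mm wide; open, the fingers measure 114 mm over their backs; the gripper's body (76 mm by 85 mm) begins 54 mm behind the grasp point. The pads swing forward as they close: fully open they stand 13 mm farther back than shut.
Start: joints at [1.333, 0.213, -0.034, 1.323, 0, 1.571], TCP at [0.118, 0.486, 0.231] pointing down, gripper open.
Joint ranges: [-2.98, 2.98], [-0.74, 1.72], [-1.14, 1.35], [-2.1, 2.04], [-1.57, 1.44], [-3.14, 3.14]. Speed limits (rad/s): [1.89, 1.89, 2.39, 2.57, 3.14, 3.14].

INTERFACE

Orientations are given as [roll, pitch, yaw] about the fixed x, y, z axes, in that order (R = Rz(yaw) Ry(pitch) Rx(roll)).
In Python, from plant import robot, snapshot, workorder gives the robot as it stands.
- The arm moves only by the shell command python3 -m pendant 'ROWS' [FORCE]. ROWS is JSON, a list of rows, each a list of 5 numbers: the closure, from -1 (fully open) to 1 (shut), then the shift along the tool's x, y, z in m, then the turn about the tool's z in rad. In form: [[hand, dx, dy, dz, turn], ...]. A call has 1 to 12 rows; each row is the pose to reach, as a shift and turn from the pose commanded when the call began, along the tool's axes at that moment; what a row does not reach only later rows make up. A row lasts 1/8 s, in which the tool goes at most 62.5 mm and 10.7 degrees, less where a joint would pass 70% of its speed; a pose out of reach is approached as far as the arm can. A call with a gripper value outside its range is refused whole. The fingers move at their own pace and stop on an object; FORCE is the grip in N (left out, the last holds). Time passes only in rows, so rows that repeat a pose let the fingers close. It gives the time, the measured TCP pose, the force, the opening and the grip force at its end, in the units of the state.
- robot.sense(): the state, without advancing time (a new reading comes with each control period).
- snapshot(name): name is "scene" or "top" or "wrist"; returns a dict with "img" (384x512x3 uint8, red, green, blue), "z_map" (384x512 float32, m along the optical axis (not along the pixel's ray), 0 where there is no reading), "fov_y" (degrees; the focal length in pixels is half the picture's height over the tangent of half this angle, whatever the lens; pixels are square), "cx", "cy" (the principal point, pixels), "dist" ([k1, k2, p1, p2, k3] as OpenCV has them; the pictures are not rectified), "pose" (4x4, takes a point from camera to world coordinates); the wrist camera has in their place "mount" (4x4, takes a point from camera to tool coordinates, whose origin is the TCP and whose axes are the flange's). Camera axes: x right, y up, looking along -z (the intrinsics and any distortion apply to the point x, -y, -z); pixel columns grow to the right and rows downward; lengths in m; the calibration is good to about 2 mm. A picture is of the moment at which its call begins: read the wrist's pose just before it.
- workorder.finish_job(): hands the job in; it is judged then, once.
The state is a dict: "t": time; "joints": joint angles; "dq": joint speeds; "tau": joint torques, N m; "eef_pos": TCP position; "tcp_rot": TCP orientation; "wrist_force": force on the tool from outside, world axes, zero at the start; "moment": the same for the moment, N m; "opening": opening from 0.0 (shut) to 1.0 (fully open); "finger_force": force on a finger pad.
Only numpy, scipy, OpenCV 4.12 (cv2) and the standard library are available. Lean on these libraries where they do the work, as an engineer would, in place of code of your own. Each camera call takes 0.05 s, during which the arm holds its last target. There are 200 camera calls.

TASK

Stand the brass cup flange-down in the round nest of the steel die, flat on the bottom of the nest, and let go of it. Then draw the longer of the two punches out of the wooden rack, carry it over the pots and finish while still holding it upright, nose down, centred over the open mouth of the cup with its nose about 8 mm above the rim, still and touching nothing but the gripper. Never let the punch touch the cup, and leave the other punch and the two pots where they are.

Things in the scene. Friction and masses are not known exactly. Their poses are not given: they have to be found in the camera images.
- die: Fixed steel forming die: a 90 x 80 mm block, top face at height 34 mm, on a 116 x 90 mm foot plate (long side along its x) standing on the bench. Origin: centre of its underside; z up. In the middle of the top is a round nest 47 mm across and 8 mm deep with a 2 mm chamfer.
- nest (a point): Centre of the floor of the die's nest, 26 mm above the bench.
- rack: Fixed beech rack, a 120 x 55 x 42 mm block (long side along its x) with two round holes 20 mm across and 30 mm deep, 30 mm either side of its centre along its x. Origin: centre of its underside; z up. A punch stands nose-down in each hole; which hole has which varies.
- cup: Loose brass bezel cup, 80 g nominal: a round flange 44 mm across and 5 mm thick at the bottom, and on it a tube 28 mm outside, 22 mm inside, open at the top, 34 mm high overall. Origin: centre of the flange's underside; z along the tube, out of the mouth. It starts standing on its flange on the bench. Best grasped across the tube.
- cup_mouth (a point): Centre of the cup's open mouth, level with the rim, 34 mm above the cup's origin.
- long_punch: Loose round steel punch, 18 mm across and 125 mm long, 120 g nominal, tapering over its lowest 10 mm to a flat nose 13 mm across; it stands nose-down in the rack and its upper 95 mm stick out. Origin: centre of the nose face; z along the punch from the nose to the top, up at the start.
- short_punch: The other punch, alike but 90 mm long, sticking 60 mm out of the rack. Origin: centre of its nose face. Bystander.
- long_punch_top (a point): Centre of the long punch's flat top end, 125 mm from the nose.
- tall_pot: Bystander: loose screw-top pot 56 mm across and 70 mm high, between die and rack. Origin: centre of its underside.
- small_pot: Bystander: loose screw-top pot 49 mm across and 52 mm high, between die and rack. Origin: centre of its underside.
Not all that is in view belongs to the job. What is shaped like the long_punch but orange or pink is not meant. Leave any orange look-alike of the cup alone.

How it is judged:
On the way, in this order (a step that is already met when the one before it is completed fails the run):
1. the cup stands flange-down on the floor of the nest, let go (horizontal distance between cup and nest below 0.004 m and z of cup in the frame of nest below 0.002 m and angle between cup's own z axis and vertical below 0.06 rad and contact force between the fingers and cup below 0.1 N and linear speed of cup below 0.02 m/s), for 0.3 s.
2. the long punch is lifted clear of the rack (height (world z) of long_punch above 0.05 m and contact force between long_punch and rack below 0.1 N and contact force between the fingers and long_punch above 1 N), for 0.1 s.
At the end, for the whole second after the job is handed in: Cup flange-down on the nest floor (4 mm of centre, 2 mm, 0.06 rad), untouched by the fingers; long punch held still, upright to 0.1 rad, nose within 5 mm of the mouth axis and 2 to 15 mm above the rim, touching no cup, die or rack; short punch within 15 mm, pots 20 mm of their starts (horizontal distance between cup and nest below 0.004 m and z of cup in the frame of nest below 0.002 m and angle between cup's own z axis and vertical below 0.06 rad and contact force between each of the fingers, long_punch and cup below 0.1 N and horizontal distance between long_punch and cup_mouth below 0.005 m and z of long_punch in the frame of cup_mouth between 0.002 and 0.015 m and angle between long_punch's own z axis and vertical below 0.1 rad and linear speed of long_punch below 0.02 m/s and contact force between the fingers and long_punch above 1 N and contact force between long_punch and die below 0.1 N and contact force between long_punch and rack below 0.1 N and distance of short_punch from where it was at the start of the episode below 0.015 m and distance of each of tall_pot, small_pot from where it was at the start of the episode below 0.02 m); the arm keeps its last pose, push and grip.
It fails at once if the long punch strikes the cup (contact force between long_punch and cup above 0.5 N).
It fails at once if a bystander is disturbed (distance of short_punch from where it was at the start of the episode above 0.015 m or distance of any of tall_pot, small_pot from where it was at the start of the episode above 0.02 m).
It also fails if it takes over 61 s, if anything falls off the work surface, if the arm or the gripper's body presses on something with over 40 N, if the wrist force passes 120 N, or if a joint passes its speed limit or range.

## Working session

There is one attempt and no reset: what is moved stays moved. The work goes in short steps, Python scripts to look and compute and a shell command to move; the robot and the scene stay as the last step left them, time stands still between calls to the robot, and variables do not carry over. Pictures are saved under pics/ and viewed, at most 10 in all, crops included, and the job is handed in when it is done.

```bash
mkdir -p pics; ls
cat > h.py <<'E'
import numpy as np, cv2
from plant import robot, snapshot, workorder
from scipy.spatial.transform import Rotation as R
def tool():
    s=robot.sense(); T=np.eye(4); T[:3,:3]=R.from_euler('xyz',s['tcp_rot']).as_matrix(); T[:3,3]=s['eef_pos']; return T
def shot(n):
    T=tool(); d=snapshot(n); d['T']=d['pose'] if 'pose' in d else T@d['mount']
    h=d['img'].shape[0]; f=h/2/np.tan(np.radians(d['fov_y'])/2)
    d['K']=np.array([[f,0,d['cx']],[0,f,d['cy']],[0,0,1.]]); return d
def cloud(d):
    h,w=d['z_map'].shape; u,v=np.meshgrid(np.arange(w),np.arange(h))
    p=cv2.undistortPoints(np.stack([u.ravel(),v.ravel()],1).astype(float)[:,None],d['K'],np.array(d['dist'],float))[:,0]
    z=d['z_map'].ravel(); P=np.stack([p[:,0]*z,-p[:,1]*z,-z],1)
    P=P@np.array(d['T'])[:3,:3].T+np.array(d['T'])[:3,3]; P[z==0]=np.nan
    return P.reshape(h,w,3)
def save(d,n): cv2.imwrite('pics/'+n+'.png',d['img'][...,::-1])
E
python3 - <<'E'
from h import *
import pickle
print(robot.sense())
o=[]
for n in ['scene','top','wrist']:
    d=shot(n); o.append(d['img']); pickle.dump(d,open(n+'.pkl','wb')); print(n,d['fov_y'],d['dist'],np.round(d['T'],3).tolist())
save(dict(img=o[1]),'top0'); save(dict(img=o[0]),'scene0')
E
```

```text
pics
{'t': 0.0, 'joints': array([ 1.33298399e+00,  2.13338707e-01, -3.50528211e-02,  1.32345896e+00,
        1.61496425e-05,  1.57079402e+00]), 'dq': array([-0.00073429,  0.00049391, -0.00064995, -0.00082013,  0.00029894,
        0.00010672]), 'tau': array([ 1.40081836e-03, -6.86163855e+01,  4.87116373e+01,  1.75740360e-02,
        7.44873500e-05,  1.96303210e-05]), 'eef_pos': array([0.11770831, 0.48561847, 0.23082735]), 'tcp_rot': array([-3.14053849e+00, -1.61520660e-05,  2.90378261e+00]), 'wrist_force': array([ 0.42532999, -0.30002436, -0.31585253]), 'moment': array([-0.00318524, -0.0367994 ,  0.02122186]), 'finger_force': 0.0, 'opening': 1.0035648232845458}
scene 42.266936478361906 [0.05789238 0.         0.         0.         0.        ] [[0.792, 0.399, -0.461, 0.065], [-0.61, 0.516, -0.601, -0.4], [-0.002, 0.758, 0.653, 0.709], [0.0, 0.0, 0.0, 1.0]]
top 44.16212666688995 [-0.17115021  0.          0.          0.          0.        ] [[0.015, 0.989, -0.149, 0.324], [-1.0, 0.016, 0.01, 0.145], [0.012, 0.149, 0.989, 0.97], [0.0, 0.0, 0.0, 1.0]]
wrist 71.69536152091509 [-0.0157975  0.         0.         0.         0.       ] [[0.235, -0.931, -0.28, 0.047], [0.972, 0.224, 0.069, 0.504], [-0.001, -0.289, 0.957, 0.374], [0.0, 0.0, 0.0, 1.0]]
```

View pics/top0.png

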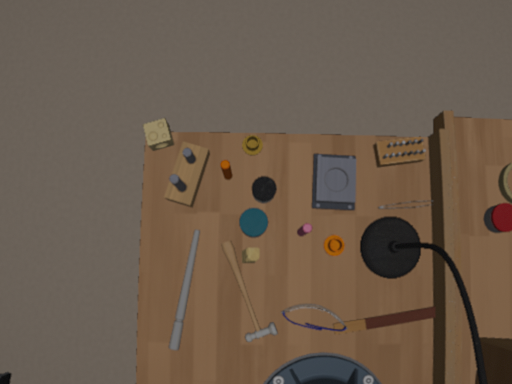

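View pics/scene0.png

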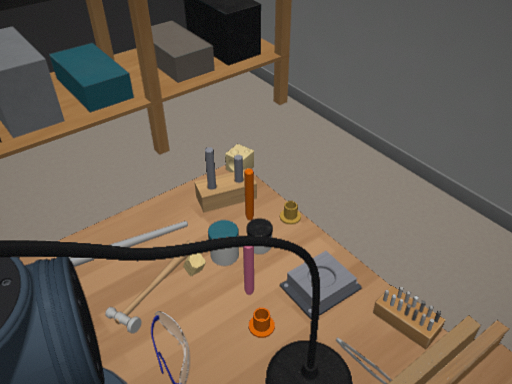

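The top view shows the cup at (252,145), the die at (336,181), the rack at (187,175) with punches at (188,155) and (178,181), and the pots at (254,222) and (264,189). Two decoy punches stand at (226,168) and (306,230), the decoy cup is at (334,245), and a lamp is at (390,247). In the scene view the taller grey punch is the left one, at (210,150).

Run:
```python
from h import *
import pickle
C={n:cloud(pickle.load(open(n+'.pkl','rb'))) for n in ['top','scene']}
t=C['top']
for nm,(u,v) in dict(cup=(252,145),die=(336,181),dietop=(322,165),rack=(180,165),pA=(188,152),pB=(175,179),teal=(254,222),black=(264,189),orange=(225,163),pink=(308,227),ocup=(334,245),lamp=(390,247),neck=(440,255),bench=(290,200)).items():
    print(nm,np.round(t[v,u],4))
def blob(c,x,y,r,z0,z1):
    P=c.reshape(-1,3); m=(np.hypot(P[:,0]-x,P[:,1]-y)<r)&(P[:,2]>z0)&(P[:,2]<z1); Q=P[m]
    return len(Q),np.round(Q.mean(0),4),np.round(Q.min(0),4),np.round(Q.max(0),4)
for n in C:
    P=C[n]
    for nm,(u,v) in dict(cup=(252,145),pA=(188,152),pB=(175,179),teal=(254,222),black=(264,189),die=(336,181),orange=(225,163),pink=(308,227)).items():
        c=t[v,u]; print(n,nm,blob(P,c[0],c[1],.035,.02 if nm=='cup' else .06 if nm[0]=='p' else .04,.2))
c=pickle.load(open('scene.pkl','rb'));s=C['scene']
for u,v in [(210,150),(238,158),(249,172),(291,204)]: print(np.round(s[v,u],4))
```

```text
cup [0.5689 0.1502 0.0081]
die [ 0.492 -0.022  0.028]
dietop [0.5229 0.0077 0.0361]
rack [0.5169 0.294  0.0415]
pA [0.5303 0.2706 0.0989]
pB [0.4714 0.2867 0.1366]
teal [0.4026 0.1435 0.0676]
black [0.469  0.1249 0.0534]
orange [0.5048 0.1984 0.1238]
pink [0.3903 0.0463 0.122 ]
ocup [ 0.363  -0.0203  0.009 ]
lamp [ 0.3586 -0.1292  0.0363]
neck [ 0.3378 -0.1348  0.281 ]
bench [ 0.4554  0.0695 -0.0007]
top cup (87, array([0.57  , 0.1505, 0.0302]), array([0.5565, 0.1378, 0.0201]), array([0.5845, 0.1626, 0.0355]))
top pA (114, array([0.5279, 0.2724, 0.0919]), array([0.5216, 0.2646, 0.0612]), array([0.5378, 0.2822, 0.104 ]))
top pB (148, array([0.4699, 0.2873, 0.1151]), array([0.4635, 0.2812, 0.0605]), array([0.4812, 0.2964, 0.1398]))
top teal (663, array([0.4022, 0.1451, 0.0687]), array([0.3758, 0.1186, 0.0531]), array([0.4299, 0.1723, 0.0745]))
top black (497, array([0.4704, 0.1255, 0.0506]), array([0.4464, 0.101 , 0.0402]), array([0.4961, 0.1487, 0.055 ]))<stdin>:9: RuntimeWarning: Mean of empty slice.
  ret = um.true_divide(
Traceback (most recent call last):
ValueError: zero-size array to reduction operation minimum which has no identity
```

```bash
python3 -m pendant '[[-1,-0.05,-0.02,0.01,0.18],[-1,-0.1,-0.04,0.02,0.36],[-1,-0.15,-0.06,0.03,0.54],[-1,-0.2,-0.085,0.03,0.72],[-1,-0.25,-0.105,0.03,0.9],[-1,-0.3,-0.13,0.03,1.08],[-1,-0.35,-0.15,0.03,1.26],[-1,-0.4,-0.17,0.03,1.44],[-1,-0.45,-0.19,0.03,1.62],[-1,-0.5,-0.21,0.03,1.8],[-1,-0.519,-0.22,0.03,1.98],[-1,-0.519,-0.22,0.03,2.1]]'
python3 -m pendant '[[-1,0,0,0,0.18],[-1,0,0,0,0.36],[-1,0,0,0,0.54],[-1,0,0,0,0.72],[-1,0,0,0,0.9],[-1,0,0,0,1.08],[-1,0,0,0,1.26],[-1,0,0,0.01,1.44],[-1,0,0,0.02,1.62],[-1,0,0,0.03,1.8],[-1,0,0,0.04,1.98],[-1,0,0,0.04,2.114]]'
python3 - <<'E'
from h import *
import pickle
print(robot.sense()); d=shot('wrist'); pickle.dump(d,open('w1.pkl','wb')); save(d,'w1')
E
```

```text
t: 1.65
eef_pos: [0.5713, 0.1484, 0.2005]
tcp_rot: [-3.141, 0.001, 0.797]
wrist_force: [0.0, 0.6, 1.5]
opening: 0.997
finger_force: 0.0
t: 3.15
eef_pos: [0.5246, -0.0575, 0.1702]
tcp_rot: [-2.851, 0.078, -0.28]
wrist_force: [0.9, 1.1, -0.1]
opening: 0.997
finger_force: 0.0
{'t': 3.15, 'joints': array([-0.28111772,  0.34881954, -0.04413439,  1.25625339,  0.2900408 ,
        3.14059251]), 'dq': array([-0.45520093, -0.08173964, -0.25503516, -0.05402046,  0.23852062,
        0.00064115]), 'tau': array([ 6.48839459e+00, -7.78087521e+01,  4.78027439e+01,  1.36092871e+00,
        8.33623074e-01, -1.00731500e-04]), 'eef_pos': array([ 0.52457284, -0.05753156,  0.17022421]), 'tcp_rot': array([-2.85147669,  0.07812492, -0.28015642]), 'wrist_force': array([ 0.85521037,  1.12564046, -0.08675072]), 'moment': array([-0.25992009,  0.01696737,  0.00429517]), 'finger_force': 0.0, 'opening': 0.997184285249172}
```

View pics/w1.png

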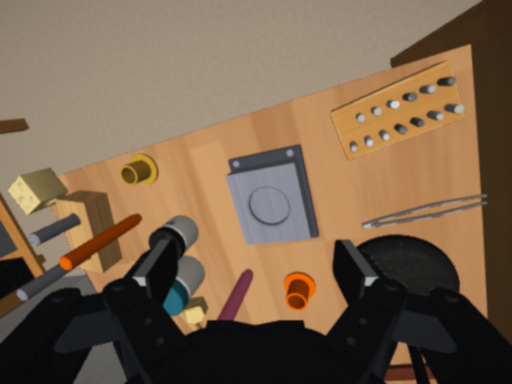

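```bash
python3 -m pendant '[[-1,0,0,-0.03,-0.18],[-1,0,0,-0.03,-0.36],[-1,0,0,-0.03,-0.54],[-1,0,0,-0.03,-0.72],[-1,0,0,-0.03,-0.9],[-1,0,0,-0.03,-1.08],[-1,0,0,-0.03,-1.26],[-1,0,0,-0.03,-1.44],[-1,0,0,-0.03,-1.6],[-1,0,0,-0.03,-1.7],[-1,0,0,-0.03,-1.7],[-1,0,0,-0.03,-1.7]]'
python3 - <<'E'
from h import *
print(robot.sense()['joints'])
E
```

```text
t: 4.7
eef_pos: [0.5249, -0.0658, 0.1994]
tcp_rot: [-3.099, -0.296, 1.402]
wrist_force: [0.4, 0.7, 0.7]
opening: 1.001
finger_force: 0.0
[-0.29483545  0.34342009  0.02300091  1.3323497   0.28784706  1.42669236]
```

```bash
python3 -m pendant '[[-1,0,0,0,0],[-1,0,0,0,0]]'
python3 - <<'E'
from h import *
print(robot.sense()['joints'],robot.sense()['dq']); print(tool())
for e in [(-2.85147669,  0.07812492, -0.28015642),(-3.141,.001,.797)]: print(R.from_euler('xyz',e).as_matrix()[:,2])
E
```

```text
t: 4.95
eef_pos: [0.5249, -0.0658, 0.1995]
tcp_rot: [-3.1, -0.296, 1.404]
wrist_force: [-0.1, -0.3, -0.3]
opening: 1.002
finger_force: 0.0
[-0.29489627  0.34331214  0.02305156  1.33232968  0.28787292  1.42499095] [-0.00082112 -0.00174275  0.00065921 -0.00101207 -0.00127949 -0.00476615]
[[ 0.15913062  0.98722861  0.00755783  0.52490207]
 [ 0.94313913 -0.15427789  0.29442642 -0.06579503]
 [ 0.29183219 -0.03972417 -0.95564427  0.19950742]
 [ 0.          0.          0.          1.        ]]
[ 0.00722988  0.29558859 -0.95528798]
[-1.12275841e-03 -3.01083222e-04 -9.99999324e-01]
```

The tilt stayed in the commanded pose after joint 6 hit its limit, so I'll undo it by pushing against the opposite limit.

```bash
cat > st.py <<'E'
from h import *
s=robot.sense(); print(np.round(s['joints'],3),np.round(tool()[:3,:],4).tolist())
E
python3 -m pendant '[[-1,0,0,0,-0.18],[-1,0,0,0,-0.36],[-1,0,0,0,-0.54],[-1,0,0,0,-0.72],[-1,0,0,0,-0.9],[-1,0,0,0,-1.08],[-1,0,0,0,-1.26],[-1,0,0,0,-1.44],[-1,0,0,0,-1.62],[-1,0,0,0,-1.8],[-1,0,0,0,-1.98],[-1,0,0,0,-2.16]]'
python3 -m pendant '[[-1,0,0,0,-0.18],[-1,0,0,0,-0.36],[-1,0,0,0,-0.54],[-1,0,0,0,-0.72],[-1,0,0,0,-0.9],[-1,0,0,0,-1.08],[-1,0,0,0,-1.26],[-1,0,0,0,-1.44],[-1,0,0,0,-1.62],[-1,0,0,0,-1.8],[-1,0,0,0,-1.98],[-1,0,0,0,-2.16]]'
python3 -m pendant '[[-1,0,0,0,-0.18],[-1,0,0,0,-0.36],[-1,0,0,0,-0.54],[-1,0,0,0,-0.72],[-1,0,0,0,-0.9]]'
python3 st.py
```

```text
t: 6.45
eef_pos: [0.5249, -0.0658, 0.1995]
tcp_rot: [2.872, 0.131, -2.725]
wrist_force: [0.5, 0.2, 0.0]
opening: 1.001
finger_force: 0.0
t: 7.95
eef_pos: [0.5249, -0.0658, 0.1995]
tcp_rot: [-2.88, 0.147, -0.528]
wrist_force: [-0.7, 0.2, 0.2]
opening: 1.004
finger_force: 0.0
t: 8.57
eef_pos: [0.53, 0.0425, 0.1993]
tcp_rot: [-2.962, -0.054, -0.028]
wrist_force: [1.1, 0.8, -0.3]
opening: 1.002
finger_force: 0.0
[-0.026  0.232 -0.106  1.179  0.18  -3.14 ] [[0.9982, -0.0178, 0.0578, 0.53], [-0.0278, -0.9837, 0.1775, 0.0425], [0.0537, -0.1788, -0.9824, 0.1993]]
```

```bash
python3 -m pendant '[[-1,0,0,0,-0.18],[-1,0,0,0,-0.36],[-1,0,0,0,-0.54]]'; python3 st.py
```

```text
t: 8.95
eef_pos: [0.5088, 0.1377, 0.1991]
tcp_rot: [-3.084, -0.117, 0.229]
wrist_force: [0.2, 0.1, -0.6]
opening: 1.0
finger_force: 0.0
[ 0.23   0.168 -0.18   1.105  0.057 -3.14 ] [[0.9673, 0.2328, 0.101, 0.5088], [0.2251, -0.9708, 0.0823, 0.1377], [0.1172, -0.0569, -0.9915, 0.1991]]
```

```bash
python3 -m pendant '[[-1,0,0,0,-0.18],[-1,0,0,0,-0.36],[-1,0,0,0,-0.54]]'; python3 st.py
```

```text
t: 9.32
eef_pos: [0.4626, 0.2239, 0.1992]
tcp_rot: [3.061, -0.124, 0.499]
wrist_force: [-0.3, 0.3, -0.4]
opening: 0.999
finger_force: 0.0
[ 0.5    0.136 -0.221  1.09  -0.081 -3.14 ] [[0.8713, 0.4682, 0.1469, 0.4626], [0.4749, -0.88, -0.0118, 0.2239], [0.1237, 0.08, -0.9891, 0.1992]]
```

```bash
cat > go.py <<'E'
import sys
from h import *
x,y,z,yaw=map(float,sys.argv[1:5]); T=tool(); d=np.array([x,y,z])-T[:3,3]
t=np.arctan2(T[1,0],T[0,0])-yaw
print('shift',np.round(T[:3,:3].T@d,4),'turn',round((t+np.pi)%(2*np.pi)-np.pi,3),'dist',np.linalg.norm(d).round(3),'now',np.round(T[:3,3],4),'yaw',round(np.arctan2(T[1,0],T[0,0]),3))
E
python3 go.py .57 .15 .15 -.2
```

```text
shift [0.0524 0.1114 0.0653] turn 0.699 dist 0.139 now [0.4626 0.2239 0.1992] yaw 0.499
```

```bash
python3 -m pendant '[[-1,0.025,0.056,0.02,0.18],[-1,0.0524,0.1114,0.0353,0.36],[-1,0.0524,0.1114,0.0653,0.53],[-1,0.0524,0.1114,0.0653,0.70],[-1,0.0524,0.1114,0.0653,0.70]]'
python3 st.py
python3 - <<'E'
from h import *
import pickle
d=shot('wrist'); pickle.dump(d,open('w2.pkl','wb')); save(d,'w2')
E
```

```text
t: 9.95
eef_pos: [0.5704, 0.1485, 0.1495]
tcp_rot: [-3.122, -0.145, -0.21]
wrist_force: [-0.2, -0.8, -0.3]
opening: 1.0
finger_force: 0.0
[ 0.282  0.299 -0.142  0.993 -0.052 -2.654] [[0.9677, -0.2056, 0.1456, 0.5704], [-0.2062, -0.9785, -0.0114, 0.1485], [0.1448, -0.019, -0.9893, 0.1495]]
```

View pics/w2.png

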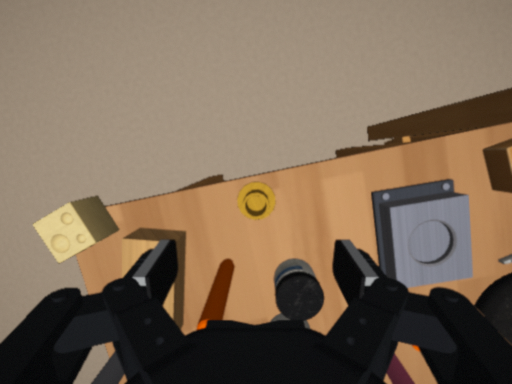

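```bash
cat >> h.py <<'E'
def ortho(d,cx,cy,z,half=.04,res=.00025):
    n=int(2*half/res); i,j=np.meshgrid(np.arange(n),np.arange(n))  # col -> -y, row -> -x (up=+x)
    W=np.stack([cx+half-j*res,cy+half-i*res,np.full(i.shape,z)],-1).reshape(-1,3)
    T=np.array(d['T']); P=(W-T[:3,3])@T[:3,:3]; P=P*[1,-1,-1]
    uv=cv2.projectPoints(P,np.zeros(3),np.zeros(3),d['K'],np.array(d['dist'],float))[0].reshape(n,n,2).astype(np.float32)
    return cv2.remap(d['img'],uv[...,0],uv[...,1],cv2.INTER_CUBIC)
def hough(d,cx,cy,z,r0,r1,half=.04,res=.00025,p2=15):
    g=cv2.GaussianBlur(cv2.cvtColor(ortho(d,cx,cy,z,half,res),cv2.COLOR_RGB2GRAY),(0,0),3)
    c=cv2.HoughCircles(g,cv2.HOUGH_GRADIENT_ALT,1.5,5,param1=60,param2=.5,minRadius=int(r0/res),maxRadius=int(r1/res))
    return None if c is None else [tuple(np.round([cx+half-v[1]*res,cy+half-v[0]*res,v[2]*res],4)) for v in c[0][:4]]
E
python3 - <<'E'
from h import *
import pickle
ims=[]
for n in ['w2','top']:
    d=pickle.load(open(n+'.pkl','rb')); print(n, np.round(d.get('mount',np.eye(4)),3).tolist())
    for z,r in [(.005,.022),(.034,.014),(.034,.011)]: print('cup',z,r,hough(d,.57,.15,z,r-.002,r+.002))
    for z,r in [(.034,.0255),(.034,.0235),(.026,.0235)]: print('nest',z,r,hough(d,.492,-.022,z,r-.0015,r+.0015))
    C=cloud(d).reshape(-1,3)
    for nm,x,y,rr,z0,z1 in [('rim',.57,.15,.025,.026,.042),('flange',.57,.15,.03,.002,.012),('floor',.492,-.022,.018,.01,.03),('dietop',.492,-.022,.04,.031,.04)]:
        Q=C[(np.hypot(C[:,0]-x,C[:,1]-y)<rr)&(C[:,2]>z0)&(C[:,2]<z1)]; print(nm,len(Q),Q.mean(0).round(4) if len(Q) else '', np.median(Q[:,2]).round(4) if len(Q) else '', [tuple(np.round((Q.min(0)+Q.max(0))/2,4))] if len(Q) else '')
    ims+= [np.hstack([ortho(d,.57,.15,.005),ortho(d,.492,-.022,.034)])]
cv2.imwrite('pics/o1.png',cv2.resize(np.vstack(ims),(600,600))[...,::-1])
E
```

```text
w2 [[0.001, 0.958, 0.286, 0.073], [1.0, -0.001, -0.0, -0.001], [-0.0, 0.286, -0.958, -0.143], [0.0, 0.0, 0.0, 1.0]]
cup 0.005 0.022 None
cup 0.034 0.014 [(np.float32(0.5804), np.float32(0.1499), np.float32(0.0142))]
cup 0.034 0.011 [(np.float32(0.5759), np.float32(0.1495), np.float32(0.0097)), (np.float32(0.5714), np.float32(0.1506), np.float32(0.0107))]
nest 0.034 0.0255 None
nest 0.034 0.0235 None
nest 0.026 0.0235 None
rim 275 [0.5725 0.151  0.0336] 0.0344 [(np.float64(0.5723), np.float64(0.151), np.float64(0.0313))]
flange 763 [0.5753 0.15   0.0064] 0.0061 [(np.float64(0.5725), np.float64(0.1521), np.float64(0.0071))]
floor 852 [ 0.4921 -0.0221  0.0268] 0.0268 [(np.float64(0.492), np.float64(-0.022), np.float64(0.0267))]
dietop 2941 [ 0.49   -0.0235  0.0346] 0.0346 [(np.float64(0.4922), np.float64(-0.0217), np.float64(0.0341))]
top [[1.0, 0.0, 0.0, 0.0], [0.0, 1.0, 0.0, 0.0], [0.0, 0.0, 1.0, 0.0], [0.0, 0.0, 0.0, 1.0]]
cup 0.005 0.022 None
cup 0.034 0.014 None
cup 0.034 0.011 None
nest 0.034 0.0255 None
nest 0.034 0.0235 None
nest 0.026 0.0235 None
rim 72 [0.5708 0.1505 0.0316] 0.0319 [(np.float64(0.5705), np.float64(0.1502), np.float64(0.0309))]
flange 203 [0.5673 0.1506 0.0052] 0.0048 [(np.float64(0.5697), np.float64(0.1524), np.float64(0.0068))]
floor 237 [ 0.492  -0.0221  0.025 ] 0.025 [(np.float64(0.4918), np.float64(-0.0227), np.float64(0.0252))]
dietop 684 [ 0.4906 -0.0222  0.0332] 0.0331 [(np.float64(0.4916), np.float64(-0.0214), np.float64(0.0346))]
```

View pics/o1.png

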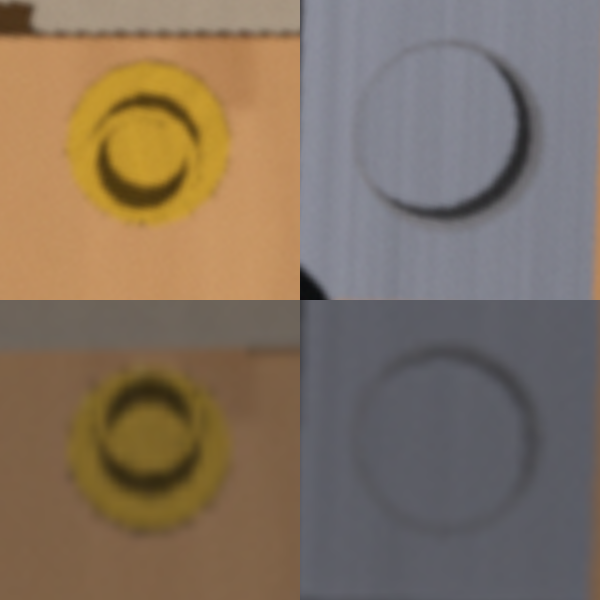

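Flange centre in the rectified crops is at about (148,143) from the wrist camera and (150,152) from the top camera. The nest is at about (148,131) and (146,141). The cup-to-nest vector agrees in both views to 1 mm, so I'll grasp now.

```bash
python3 go.py .574 .150 .010 -.2
```

```text
shift [-0.0172  0.0006  0.1389] turn -0.007 dist 0.14 now [0.5705 0.1487 0.1499] yaw -0.207
```

```bash
python3 -m pendant '[[-1,-0.006,0.0006,0.04,0],[-1,-0.011,0.0006,0.08,0],[-1,-0.0145,0.0006,0.115,0],[-1,-0.017,0.0006,0.139,0],[-1,-0.017,0.0006,0.139,0],[0.2,-0.017,0.0006,0.139,0],[0.6,-0.017,0.0006,0.139,0],[1,-0.017,0.0006,0.139,0],[1,-0.017,0.0006,0.139,0],[1,-0.017,0.0006,0.139,0],[1,-0.017,0.0006,0.139,0]]' 30; python3 st.py
```

```text
t: 11.38
eef_pos: [0.5747, 0.1501, 0.0107]
tcp_rot: [-3.122, -0.147, -0.21]
wrist_force: [-2.8, -0.6, 8.4]
opening: 0.321
finger_force: 29.0
[ 0.283  0.427 -0.338  0.666 -0.052 -2.654] [[0.9675, -0.2056, 0.1474, 0.5747], [-0.2063, -0.9784, -0.0109, 0.1501], [0.1465, -0.0198, -0.989, 0.0107]]
```

```bash
python3 go.py .574 .150 .09 -.2;python3 go.py .4997 -.0214 .085 -.207
```

```text
shift [ 0.0109 -0.0013 -0.0785] turn -0.01 dist 0.079 now [0.5747 0.1501 0.0107] yaw -0.21
shift [-0.0263  0.1818 -0.0826] turn -0.003 dist 0.201 now [0.5747 0.1501 0.0107] yaw -0.21
```

```bash
python3 -m pendant '[[1,0.005,0,-0.03,0],[1,0.011,0,-0.07,0],[1,0.006,0.03,-0.079,0],[1,-0.005,0.08,-0.08,0],[1,-0.016,0.13,-0.081,0],[1,-0.0263,0.1818,-0.0826,0],[1,-0.0263,0.1818,-0.0826,0],[1,-0.0263,0.1818,-0.0826,0]]'; python3 st.py
python3 - <<'E'
from h import *
import pickle
d=shot('wrist'); pickle.dump(d,open('w3.pkl','wb')); save(d,'w3')
s=shot('scene'); t=shot('top'); pickle.dump(t,open('t3.pkl','wb'));pickle.dump(s,open('s3.pkl','wb'))
E
```

```text
t: 12.38
eef_pos: [0.4996, -0.0215, 0.0846]
tcp_rot: [-3.122, -0.146, -0.211]
wrist_force: [-0.4, 1.0, -0.7]
opening: 0.32
finger_force: 30.1
[-0.04   0.168 -0.489  0.766 -0.005 -2.972] [[0.9674, -0.2064, 0.1468, 0.4996], [-0.207, -0.9783, -0.0112, -0.0215], [0.1459, -0.0196, -0.9891, 0.0846]]
```

View pics/w3.png

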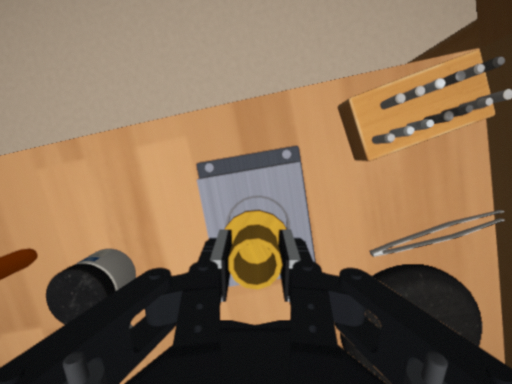

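```bash
cat >> h.py <<'E'
def fitc(d,cx,cy,z,r,a0=0,a1=2*np.pi,s=.006,half=.045,res=.0003,hsv=False):
    o=ortho(d,cx,cy,z,half,res); I=cv2.cvtColor(o,cv2.COLOR_RGB2HSV)[...,1] if hsv else cv2.cvtColor(o,cv2.COLOR_RGB2GRAY)
    I=cv2.GaussianBlur(I.astype(np.float32),(0,0),2); gy,gx=np.gradient(I)
    a=np.linspace(a0,a1,180); ca,sa=np.cos(a),np.sin(a); best=[]
    for rr in np.arange(r-.001,r+.00101,.0005):
     for dx in np.arange(-s,s+1e-9,.0003):
      for dy in np.arange(-s,s+1e-9,.0003):
        row=(half-dx-rr*ca)/res; col=(half-dy-rr*sa)/res
        r_,c_=row.round().astype(int),col.round().astype(int)
        g=-(gy[r_,c_]*ca+gx[r_,c_]*sa); best.append((abs(g.mean()),cx+dx,cy+dy,rr))
    return np.round(max(best),4)
E
python3 - <<'E'
from h import *
import pickle
L=lambda n:pickle.load(open(n+'.pkl','rb'))
w2,t0,w3,t3=L('w2'),L('top'),L('w3'),L('t3')
for n,d in (('w2',w2),('top',t0)):
    print(n,'cup flange',fitc(d,.571,.150,.005,.022,hsv=True),'nest',fitc(d,.495,-.0213,.034,.0253))
print('w3 nest far',fitc(w3,.496,-.0213,.034,.0253,-.9,.9), fitc(w3,.496,-.0213,.034,.0253,-.7,.7))
print('w3 flange far',fitc(w3,.496,-.0213,.079,.022,-.8,.8,hsv=True))
print('w3 rim',fitc(w3,.496,-.0213,.108,.014,-1,1),fitc(w3,.496,-.0213,.108,.014,0,6.28),fitc(w3,.496,-.0213,.108,.011,0,6.28))
E
```

```text
w2 cup flange [6.6384 0.5719 0.1506 0.0215] nest [ 3.9512  0.4974 -0.0195  0.0243]
top cup flange [5.0111 0.5704 0.1503 0.0215] nest [ 1.041   0.4941 -0.0204  0.0258]
w3 nest far [ 3.1993  0.496  -0.021   0.0253] [ 3.1587  0.496  -0.021   0.0253]
w3 flange far [ 2.97011e+01  4.97800e-01 -2.04000e-02  2.10000e-02]
w3 rim [ 1.58751e+01  4.96300e-01 -2.04000e-02  1.40000e-02] [12.1732  0.4963 -0.0204  0.014 ] [10.6671  0.4966 -0.0204  0.011 ]
```

```bash
python3 go.py .4991 -.0221 .0375 -.211; python3 go.py .4991 -.0221 .110 -.211
```

```text
shift [-0.0071  0.0024  0.0462] turn 0.002 dist 0.047 now [ 0.4997 -0.0207  0.0842] yaw -0.209
shift [ 0.0035  0.001  -0.0255] turn 0.002 dist 0.026 now [ 0.4997 -0.0207  0.0842] yaw -0.209
```

```bash
python3 -m pendant '[[1,-0.003,0.001,0.02,0],[1,-0.0053,0.001,0.035,0],[1,-0.006,0.001,0.04,0],[1,-0.0066,0.001,0.0435,0],[1,-0.007,0.001,0.0465,0],[1,-0.007,0.001,0.0465,0]]'; python3 st.py
```

```text
t: 13.28
eef_pos: [0.4991, -0.0215, 0.0373]
tcp_rot: [-3.122, -0.146, -0.21]
wrist_force: [0.4, 1.1, -1.1]
opening: 0.322
finger_force: 30.1
[-0.04   0.222 -0.559  0.642 -0.005 -2.973] [[0.9676, -0.2058, 0.1462, 0.4991], [-0.2064, -0.9784, -0.0112, -0.0215], [0.1454, -0.0193, -0.9892, 0.0373]]
```

```bash
python3 -m pendant '[[1,-0.0001,0,0.0007,0],[1,-0.0002,0,0.0014,0],[1,-0.0002,0,0.0014,0]]'; python3 -m pendant '[[0,0,0,0,0],[-0.5,0,0,0,0],[-1,0,0,0,0],[-1,0,0,0,0],[-1,0,0,0,0],[-1,0.006,0,-0.04,0],[-1,0.012,0,-0.08,0],[-1,0.018,0,-0.12,0],[-1,0.018,0,-0.12,0]]'
python3 - <<'E'
from h import *
import pickle
d=shot('wrist'); pickle.dump(d,open('w4.pkl','wb')); t=shot('top'); pickle.dump(t,open('t4.pkl','wb'));s=shot('scene'); pickle.dump(s,open('s4.pkl','wb'))
save(dict(img=np.hstack([ortho(d,.496,-.021,.06),ortho(d,.496,-.021,.034)])),'o4')
print(tool()[:3,3])
for n,q in (('w',d),('t',t)):
    print(n,'flange',fitc(q,.496,-.021,.031,.022,hsv=True),'rim',fitc(q,.496,-.021,.06,.014),fitc(q,.496,-.021,.06,.011),'nest',fitc(q,.496,-.021,.034,.0253))
    C=cloud(q).reshape(-1,3); m=np.hypot(C[:,0]-.496,C[:,1]+.021)
    a=C[(m<.017)&(C[:,2]>.045)]; b=C[(m>.016)&(m<.021)]; b=b[(b[:,2]<.038)]; print('rim z',np.median(a[:,2]),'flange z',np.median(b[:,2]))
E
```

```text
t: 13.65
eef_pos: [0.4994, -0.0215, 0.0367]
tcp_rot: [-3.122, -0.147, -0.21]
wrist_force: [-8.0, 0.5, 18.2]
opening: 0.319
finger_force: 32.1
t: 14.78
eef_pos: [0.5008, -0.0241, 0.16]
tcp_rot: [-3.121, -0.151, -0.21]
wrist_force: [-0.1, 0.3, -0.8]
opening: 0.998
finger_force: 0.0
[ 0.49849017 -0.02386727  0.15616021]
w flange [ 2.04219e+01  4.96600e-01 -2.01000e-02  2.20000e-02] rim [ 7.0823  0.5002 -0.0213  0.0135] [ 6.7855  0.5014 -0.0219  0.01  ] nest [ 3.3801  0.4969 -0.0213  0.0248]
rim z 0.24792325609629956 flange z 0.03163807163272897
t flange [13.6796  0.496  -0.0204  0.022 ] rim [ 3.7876  0.4921 -0.0168  0.014 ] [ 3.5995  0.4921 -0.0168  0.01  ] nest [ 1.4196  0.4957 -0.0243  0.0243]
rim z 0.058272323159472283 flange z 0.02956988086291512
```

View pics/o4.png

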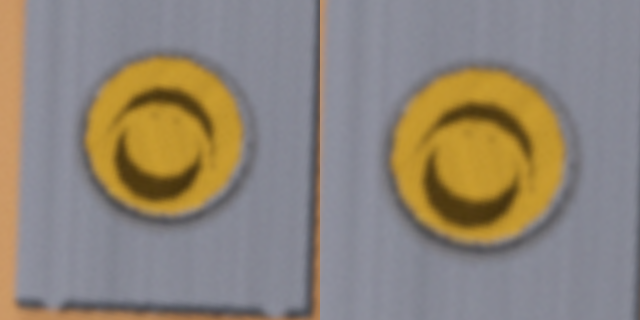

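The cup sits in the nest: flange centre at about (163,137) in the left crop, concentric with the nest edge, flange height 31 mm. On to the punch.

```bash
python3 go.py .480 .285 .24 -.2; python3 st.py
```

```text
shift [-0.0696 -0.3    -0.0891] turn -0.01 dist 0.321 now [ 0.4985 -0.0239  0.1562] yaw -0.21
[-0.045  0.109 -0.364  0.952 -0.005 -2.978] [[0.9678, -0.2059, 0.145, 0.4985], [-0.2064, -0.9784, -0.0112, -0.0239], [0.1442, -0.0191, -0.9894, 0.1562]]
```

```bash
python3 -m pendant '[[-1,0.003,0,-0.05,0],[-1,0,-0.04,-0.089,0],[-1,-0.013,-0.09,-0.089,0],[-1,-0.026,-0.14,-0.089,0],[-1,-0.039,-0.19,-0.089,0],[-1,-0.052,-0.24,-0.089,0],[-1,-0.064,-0.28,-0.089,0],[-1,-0.07,-0.30,-0.089,0],[-1,-0.07,-0.30,-0.089,0]]'
python3 - <<'E'
from h import *
import pickle
d=shot('wrist'); pickle.dump(d,open('w5.pkl','wb')); t=pickle.load(open('top.pkl','rb')); s=pickle.load(open('scene.pkl','rb'))
for n,q in (('w',d),('t',t),('s',s)):
    C=cloud(q).reshape(-1,3); m=np.hypot(C[:,0]-.4715,C[:,1]-.288); Q=C[(m<.022)&(C[:,2]>.06)&(C[:,2]<.16)]
    h=np.percentile(Q[:,2],98) if len(Q) else 0; A=Q[Q[:,2]>h-.004]; print(n,len(Q),h,len(A),A.mean(0).round(4),((A.min(0)+A.max(0))/2).round(4))
    print(fitc(q,.472,.288,.137,.009))
    m=np.hypot(C[:,0]-.53,C[:,1]-.272); Q=C[(m<.022)&(C[:,2]>.06)&(C[:,2]<.16)]; print('short',len(Q), np.percentile(Q[:,2],98) if len(Q) else 0)
save(d,'w5')
E
```

```text
t: 16.05
eef_pos: [0.4796, 0.2855, 0.2395]
tcp_rot: [-3.124, -0.144, -0.209]
wrist_force: [0.6, -0.8, -0.8]
opening: 1.001
finger_force: 0.0
w 410 0.13867590699341975 243 [0.4746 0.2901 0.1372] [0.4742 0.2901 0.1371]
[3.1139 0.4753 0.2892 0.01  ]
short 208 0.1041766473562501
t 148 0.1376110911605411 58 [0.4728 0.2895 0.1357] [0.4726 0.2888 0.1367]
[1.9205 0.466  0.2826 0.009 ]
short 114 0.1036030599839259
s 298 0.13859390791770942 42 [0.4722 0.2868 0.1372] [0.4727 0.2867 0.1375]
[2.5109 0.4696 0.282  0.0095]
short 177 0.10424974037110314
```

View pics/w5.png

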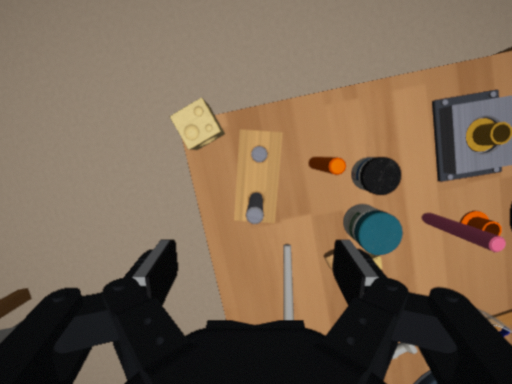

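```bash
python3 go.py .4763 .2886 .098 -.21
```

```text
shift [-0.0247 -0.0006  0.1399] turn 0.0 dist 0.142 now [0.4798 0.2846 0.2399] yaw -0.21
```

```bash
python3 -m pendant '[[-1,-0.008,0,0.05,0],[-1,-0.016,0,0.095,0],[-1,-0.021,0,0.12,0],[-1,-0.0245,0,0.14,0],[-1,-0.0245,0,0.14,0],[0.4,-0.0245,0,0.14,0],[0.7,-0.0245,0,0.14,0],[1,-0.0245,0,0.14,0],[1,-0.0245,0,0.14,0],[1,-0.0245,0,0.14,0],[1,-0.0245,0,0.14,0]]' 40; python3 st.py
```

```text
t: 17.48
eef_pos: [0.4769, 0.2883, 0.0991]
tcp_rot: [-3.122, -0.147, -0.21]
wrist_force: [-0.0, -3.0, 6.1]
opening: 0.196
finger_force: 38.7
[ 0.596  0.289 -0.289  0.877 -0.092 -2.342] [[0.9675, -0.206, 0.1468, 0.4769], [-0.2065, -0.9784, -0.0118, 0.2883], [0.146, -0.0189, -0.9891, 0.0991]]
```

```bash
python3 -m pendant '[[1,0.0022,-0.0003,-0.0148,0],[1,0.0058,-0.0008,-0.04,0],[1,0.0117,-0.0015,-0.079,0],[1,0.0175,-0.0023,-0.1187,0],[1,0.0219,-0.0028,-0.1484,0],[1,0.0219,-0.0028,-0.1484,0]]'; python3 st.py; python3 go.py .4995 -.0215 .249 -.21
python3 - <<'E'
from h import *
d=shot('scene'); C=cloud(d).reshape(-1,3); T=tool()
m=np.hypot(C[:,0]-.4735,C[:,1]-.2886); Q=C[(m<.03)&(C[:,2]>.10)&(C[:,2]<.27)]; print(len(Q))
for z in np.arange(.14,.29,.01):
    q=Q[abs(Q[:,2]-z)<.005]; print(round(z,3),len(q),q.mean(0).round(4) if len(q) else '')
E
```

```text
t: 18.23
eef_pos: [0.4777, 0.2891, 0.2518]
tcp_rot: [-3.119, -0.149, -0.211]
wrist_force: [-0.3, -0.3, -1.7]
opening: 0.197
finger_force: 39.5
[ 0.596  0.218  0.012  1.245 -0.091 -2.342] [[0.9671, -0.2057, 0.1497, 0.4777], [-0.2067, -0.9784, -0.0087, 0.2891], [0.1482, -0.0226, -0.9887, 0.2518]]
shift [0.0849 0.2995 0.0088] turn -0.001 dist 0.311 now [0.4777 0.2891 0.2518] yaw -0.211
464
0.14 0 
0.15 0 
0.16 0 
0.17 27 [0.4711 0.2864 0.1712]
0.18 35 [0.4711 0.2853 0.1802]
0.19 44 [0.4713 0.2848 0.1902]
0.2 45 [0.4714 0.2853 0.2002]
0.21 39 [0.4711 0.2846 0.2101]
0.22 46 [0.4708 0.2847 0.2201]
0.23 46 [0.4712 0.2846 0.2302]
0.24 43 [0.4707 0.2836 0.2404]
0.25 36 [0.4694 0.2828 0.2504]
0.26 68 [0.4701 0.2782 0.2604]
0.27 35 [0.4688 0.2766 0.2676]
0.28 0
```

```bash
python3 -m pendant '[[1,0.007,0.025,0.001,0],[1,0.02,0.07,0.002,0],[1,0.035,0.12,0.003,0],[1,0.049,0.17,0.004,0],[1,0.063,0.22,0.006,0],[1,0.077,0.27,0.008,0],[1,0.083,0.29,0.008,0],[1,0.0845,0.2993,0.008,0],[1,0.0845,0.2993,0.008,0]]'; python3 go.py .4994 -.021 .197 -.211
```

```text
t: 19.4
eef_pos: [0.4978, -0.0218, 0.2468]
tcp_rot: [-3.122, -0.145, -0.211]
wrist_force: [0.1, 0.2, -1.6]
opening: 0.196
finger_force: 39.4
shift [-0.0058 -0.0002  0.0495] turn 0.0 dist 0.05 now [ 0.4978 -0.0218  0.2468] yaw -0.211
```

```bash
python3 -m pendant '[[1,-0.002,0,0.015,0],[1,-0.004,0,0.035,0],[1,-0.0058,-0.0002,0.0495,0],[1,-0.0058,-0.0002,0.0495,0],[1,-0.0058,-0.0002,0.0495,0]]'
python3 - <<'E'
from h import *
import pickle
for n in ['scene','wrist','top']:
    d=shot(n); pickle.dump(d,open('f_'+n+'.pkl','wb')); C=cloud(d).reshape(-1,3)
    m=np.hypot(C[:,0]-.4963,C[:,1]+.0208)
    print(n)
    for z in np.arange(.045,.2,.01):
        q=C[(m<.03)&(abs(C[:,2]-z)<.005)]; print(round(z,3),len(q),q.mean(0).round(4) if len(q) else '')
    save(d,'f_'+n)
a=cv2.imread('pics/f_scene.png')[150:340,200:400]; b=cv2.imread('pics/f_wrist.png')[140:330,170:370]
cv2.imwrite('pics/f.png',cv2.resize(np.hstack([a,b]),(800,380)))
print(tool()[:3,3])
E
```

```text
t: 20.02
eef_pos: [0.5, -0.0208, 0.1981]
tcp_rot: [-3.122, -0.146, -0.21]
wrist_force: [0.5, 0.6, -1.7]
opening: 0.194
finger_force: 39.4
scene
0.045 78 [ 0.4963 -0.0236  0.0457]
0.055 107 [ 0.4966 -0.0231  0.056 ]
0.065 23 [ 0.4956 -0.0238  0.0606]
0.075 0 
0.085 0 
0.095 0 
0.105 0 
0.115 21 [ 0.4904 -0.0232  0.1159]
0.125 49 [ 0.4911 -0.0238  0.1251]
0.135 46 [ 0.4909 -0.0247  0.1351]
0.145 52 [ 0.491  -0.0236  0.1447]
0.155 49 [ 0.4908 -0.0246  0.1551]
0.165 53 [ 0.4906 -0.0245  0.1651]
0.175 52 [ 0.4907 -0.0247  0.175 ]
0.185 55 [ 0.49   -0.0248  0.1849]
0.195 42 [ 0.4884 -0.0229  0.1953]
wrist
0.045 40 [ 0.5012 -0.0231  0.045 ]
0.055 67 [ 0.5017 -0.0211  0.0567]
0.065 106 [ 0.501  -0.0223  0.0609]
0.075 0 
0.085 0 
0.095 0 
0.105 0 
0.115 0 
0.125 35 [ 0.5047 -0.0191  0.1258]
0.135 50 [ 0.5044 -0.0204  0.1348]
0.145 61 [ 0.5044 -0.02    0.1451]
0.155 63 [ 0.5044 -0.0203  0.1552]
0.165 77 [ 0.5043 -0.0205  0.1651]
0.175 91 [ 0.5042 -0.0205  0.1752]
0.185 107 [ 0.5042 -0.0206  0.1852]
0.195 129 [ 0.5043 -0.0208  0.1954]
top
0.045 24 [ 0.4909 -0.019   0.0454]
0.055 50 [ 0.4928 -0.0187  0.0562]
0.065 12 [ 0.4957 -0.0144  0.0611]
0.075 0 
0.085 0 
0.095 0 
0.105 0 
0.115 2 [ 0.4895 -0.0194  0.1174]
0.125 12 [ 0.4922 -0.0139  0.1246]
0.135 14 [ 0.4927 -0.0141  0.1344]
0.145 11 [ 0.4904 -0.0149  0.1445]
0.155 13 [ 0.4913 -0.0141  0.1555]
0.165 13 [ 0.4909 -0.0138  0.1649]
0.175 14 [ 0.4904 -0.0138  0.1744]
0.185 10 [ 0.4906 -0.0132  0.1841]
0.195 3 [ 0.4908 -0.0127  0.1917]
[ 0.50014209 -0.02106294  0.19812769]
```

View pics/f.png

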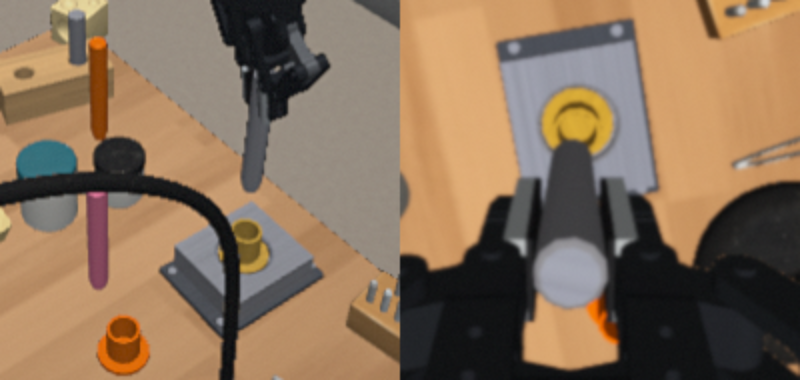

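The punch hangs upright at (250,180) in the left crop, above the cup at (246,240). Next, fixed-radius fits of both axes.

Run:
```python
from h import *
import pickle
from scipy.optimize import least_squares
for n in ['scene','wrist','top']:
    d=pickle.load(open('f_'+n+'.pkl','rb')); C=cloud(d).reshape(-1,3); cam=np.array(d['T'])[:2,3]
    m=np.hypot(C[:,0]-.4963,C[:,1]+.0208)
    for nm,z0,z1,r,mm in [('punch',.127,.175,.009,.02),('cup',.036,.056,.014,.0175)]:
        Q=C[(m<mm)&(C[:,2]>z0)&(C[:,2]<z1)]
        v=cam-[.4963,-.0208]; 
        if nm=='cup': Q=Q[(Q[:,:2]-[.4963,-.0208])@v>0]
        f=least_squares(lambda p:np.hypot(Q[:,0]-p[0],Q[:,1]-p[1])-r,[.4963,-.0208],loss='soft_l1',f_scale=.001)
        print(n,nm,len(Q),f.x.round(4),np.abs(f.fun).mean().round(5))
    C2=cloud(d).reshape(-1,3); q=C2[(m<.02)&(C2[:,2]>.09)&(C2[:,2]<.15)]; print('lowest',np.percentile(q[:,2],[0,2]).round(4))
    if n=='wrist': print('flange',fitc(d,.4963,-.0208,.031,.022,-1.2,1.2,hsv=True))
```

```text
scene punch 245 [ 0.496  -0.0196] 0.00064
scene cup 77 [ 0.4961 -0.0209] 0.00064
lowest [0.1119 0.1131]
wrist punch 308 [ 0.4971 -0.0188] 0.00016
wrist cup 50 [ 0.4969 -0.02  ] 0.00026
lowest [0.1213 0.1228]
flange [19.5043  0.4972 -0.0205  0.0215]
top punch 61 [ 0.4966 -0.0193] 0.0005
top cup 32 [ 0.4959 -0.0214] 0.00023
lowest [0.1152 0.1186]
```

```bash
python3 -m pendant '[[1,-0.0015,0.001,0.008,0],[1,-0.003,0.002,0.02,0],[1,-0.0045,0.0021,0.031,0],[1,-0.0055,0.0021,0.039,0],[1,-0.006,0.0021,0.0425,0],[1,-0.006,0.0021,0.0425,0],[1,-0.006,0.0021,0.0425,0],[1,-0.006,0.0021,0.0425,0]]'
python3 - <<'E'
from h import *
from scipy.optimize import least_squares
for n in ['scene','wrist','top']:
    d=shot(n); C=cloud(d).reshape(-1,3); cam=np.array(d['T'])[:2,3]
    m=np.hypot(C[:,0]-.4963,C[:,1]+.0208)
    for nm,z0,z1,r,mm in [('punch',.085,.135,.009,.02),('cup',.036,.056,.014,.0175)]:
        Q=C[(m<mm)&(C[:,2]>z0)&(C[:,2]<z1)]; v=cam-[.4963,-.0208]
        if nm=='cup': Q=Q[(Q[:,:2]-[.4963,-.0208])@v>0]
        if len(Q)<8: continue
        f=least_squares(lambda p:np.hypot(Q[:,0]-p[0],Q[:,1]-p[1])-r,[.4963,-.0208],loss='soft_l1',f_scale=.001)
        print(n,nm,len(Q),f.x.round(4))
    q=C[(m<.02)&(C[:,2]>.045)&(C[:,2]<.09)]; h,e=np.histogram(q[:,2],np.arange(.045,.091,.003)); print(h)
    if n=='scene': save(dict(img=cv2.resize(d['img'][180:300,250:400],(750,600))),'end')
s=robot.sense(); print(s['wrist_force'],s['eef_pos'],s['finger_force'],np.abs(s['dq']).max())
E
```

```text
t: 21.18
eef_pos: [0.4999, -0.0224, 0.1548]
tcp_rot: [-3.122, -0.146, -0.21]
wrist_force: [-0.1, 0.4, -0.9]
opening: 0.2
finger_force: 39.4
scene punch 231 [ 0.4958 -0.0213]
scene cup 77 [ 0.4956 -0.0209]
[28 28 19 23 37 15  0  3  6  5 12  8 13 12 15]
wrist punch 337 [ 0.4968 -0.0203]
wrist cup 80 [ 0.4968 -0.0201]
[ 11  18  12  20  44 140   0   0   0   0   2   9  11  17  15]
top punch 59 [ 0.4961 -0.0218]
top cup 34 [ 0.4958 -0.0216]
[ 5  7  5 12 26  9  0  0  0  1  2  3  5  5  4]
[-0.03033781 -0.64934132 -1.93176515] [ 0.49981331 -0.02243015  0.15465399] 39.42838490009308 0.0015655825112731274
```

View pics/end.png

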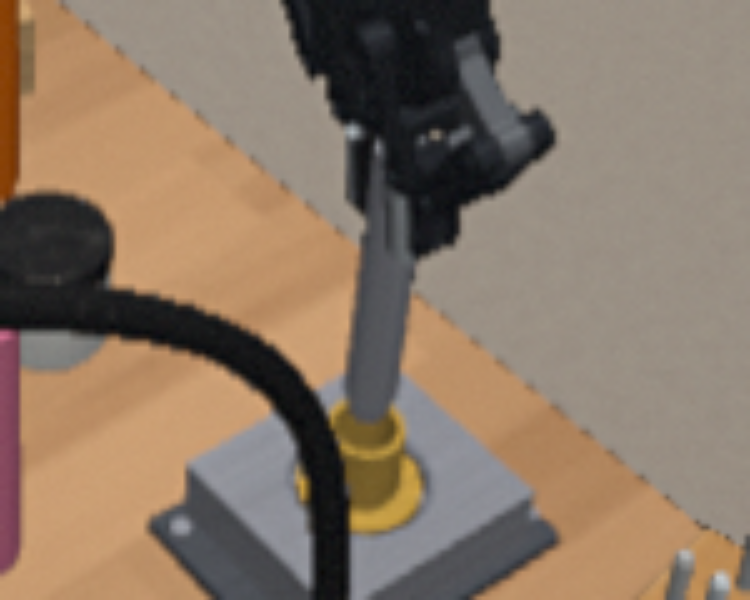

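The punch stands centred over the mouth, nose at (375,415), with all three views agreeing within 0.5 mm and a gap of about 7–9 mm. I'm handing it in.

```bash
python3 -c "
from plant import workorder
print(workorder.finish_job())"
```

```text
the job is handed in; nothing more can be done
None
```

I handed the job in after about 21 s of robot time: the cup is in the nest, let go, and the gripper holds the long punch upright and still, within about 0.5 mm of the mouth axis and about 8 mm above the rim; the hand-in returned no verdict.

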